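Post a rubber mould through the flap of the return chute

TASK

Push the rubber mould that lies on the deck of the return chute through the hanging steel flap, far enough that it goes over the lip behind the flap and slides down into the collecting bay, then draw the fingers back out so that the flap swings shut behind it. Only push the mould with the fingers: do not pick it up, and leave the things standing around the chute where they are.

Things in the scene. Friction and masses are not known exactly. Their poses are not given: they have to be found in the camera images.
- chute: return chute, a fixed grey metal box 245 mm long, 128 wide, 120 high. Origin: on the counter below the middle of the closed flap; x: the way parts travel, ahead and to the right as the robot sees it, y left, z up. In this frame (mm): deck top z = 42, flat from x = -100 (front end) to +30; on it two guide strips 14 high, clear width 118 at the front end narrowing to 98 at the flap
- flap (a joint): angle of the flap, rad: 0 hanging shut, grows as its lower edge swings inwards (chute +x) and up, stop at 1.35. Smooth steel plate 90 mm wide, 62 mm long, 40 g, hanging freely from a hinge rod; it opens inwards only, yields to the lightest push of a part or finger and falls shut by its own weight when nothing is under it
- flap_edge (a point): middle of the flap's lower edge, 4 mm above the deck when shut
- mouth (a point): point on the deck's top below the middle of the closed flap; axes as the chute. The flap's hinge rod, 6 mm thick, crosses 66 mm above it (63 mm free with the flap up). Grey hood from 6 mm before to 76 mm behind it, clear width 98 mm, roof top at z = 120 mm. Closed fingers tilted 0.5 rad, tips forwards, can follow a part 15 mm in under the rod; an open gripper may jam between the guides
- slide_lip (a point): middle of the lip where the deck ends, 30 mm behind the flap, at deck height; axes as the chute. From here a polished slippery steel slide falls 38 mm over 50 mm to the bay floor. A mould whose middle is pushed a little past the lip tips and slides down by itself
- bay (a point): middle of the floor of the collecting bay, 4 mm above the counter; the floor runs from 80 to 138 mm behind the flap; walls 62 mm high, open above; axes as the chute
- mould: the rubber mould to be posted, a dark red-brown block 50 x 76 x 24 mm (its own x, y, z), about 0.12 kg, lying flat on the deck in front of the flap, its 76 mm side across the chute, up to 0.2 rad askew. Light to push (about 1 N). Origin: centre of its underside
- other_mould: another rubber mould of the same size, blue, on the counter at the left of the chute; leave alone. Origin: centre of its underside
- flux_jar: small jar with black lid, 41 mm wide and 48 mm high, on the counter close by the right cheek of the chute's hood; leave alone. Origin: centre of its underside
- oil_can: oil can with a thin spout, 56 mm wide and 120 mm high, on the counter right of the rolling mill; leave alone. Origin: centre of its underside
- bench_block: steel block 64 x 64 x 19 mm on the counter right of the rolling mill; leave alone. Origin: centre of its underside
There are look-alikes about, which are no part of the job. There is more than one size of the mould; the one meant has the size given above.

How it is judged:
On the way:
1. the mould, still on the deck, has pushed the flap open and lies under it (value of joint flap above 0.4 rad and x of mould in the frame of chute between -0.015 and 0.04 m and z of mould in the frame of chute above 0.035 m), for 0.05 s.
At the end, for the whole second after the job is handed in: The mould lies at rest in the collecting bay at the foot of the slide (its middle 75 to 140 mm behind the flap and less than 30 mm above the counter), the flap hangs shut (within 0.08 rad), and the other mould, jar, oil can and steel block stand within 15 mm of where they were (value of joint flap below 0.08 rad and x of mould in the frame of chute between 0.075 and 0.14 m and y of mould in the frame of chute between -0.05 and 0.05 m and z of mould in the frame of chute below 0.03 m and linear speed of mould below 0.02 m/s and distance of each of other_mould, flux_jar, oil_can, bench_block from where it was at the start of the episode below 0.015 m); the robot touches nothing.
It fails at once if the mould is lifted: its underside more than 15 mm above the deck (z of mould in the frame of chute above 0.057 m).
It fails at once if the mould is pushed off the deck onto the counter (z of mould in the frame of chute below 0.03 m and x of mould in the frame of chute below 0.03 m).
It fails at once if the other mould or the jar is disturbed by more than 15 mm (distance of any of other_mould, flux_jar from where it was at the start of the episode above 0.015 m).
It fails at once if the oil can or the steel block is disturbed by more than 15 mm (distance of any of oil_can, bench_block from where it was at the start of the episode above 0.015 m).
It also fails if it takes over 38 s, if anything falls off the work surface, if the arm or the gripper's body presses on something with over 40 N, if the wrist force passes 120 N, or if a joint passes its speed limit or range.

ROBOT

A 6-joint arm with a two-finger parallel gripper is mounted at the origin on a cart in front of the work surface, level with it; the furniture and walls round the work are solid. World frame = base frame: x ahead of the robot, y to its left, z up, the work surface at z = 0. Lengths are in m, angles in rad, forces in N, time in s.
With the tool pointing down it reaches from about 0.375 to 0.9 m from the base axis. Payload 3.1 kg.
Tool frame: the origin (TCP) lies between the finger pads; the fingertips stand robot.finger_overhang ahead of it and the grasp point (between the pads) lies 3 mm ahead of it (robot.finger_overhang is the distance from the TCP to the fingertips, in m); z points along the fingers, y is the line along which they close (so a half turn about z gives the same grasp; the last joint's range is limited). The gripper opens to 87 mm and grips with 3 to 60 N. Pads are 19 mm wide; open, the fingers measure 117 mm over their backs; the gripper's body (75 mm by 190 mm) begins 51 mm behind the grasp point.
Start: joints at [-1.456, 0.527, 1.433, -0, 1.181, -0.178], TCP at [0.181, -0.598, 0.245] pointing down, gripper open.
Joint ranges: [-3.08, 3.08], [-0.75, 2.2], [0.22, 2.44], [-1.43, 4.57], [0, 2.65], [-2.85, 2.85]. Speed limits (rad/s): [2.79, 2.79, 3.14, 3.14, 3.14, 3.14].

INTERFACE

Orientations are given as a unit quaternion [x, y, z, w].
In Python, from rig import get_obs, vision, hand_in, nets, robot gives the robot as it stands.
- The arm moves only by the tool apply_moves, never from a script. Its argument "series" is a list of rows, each an object with "offset": the shift along the world's x, y, z in cm, a list of three; "rot": the turn, a rotation vector about the world's x, y, z in degrees, a list of three. A call has 1 to 20 rows; each row is the pose to reach, as a shift and turn from the pose commanded when the call began; what a row does not reach only later rows make up. A row lasts 1/10 s, in which the tool goes at most 50 mm and 8.59 degrees, less where a joint would pass 70% of its speed; a pose out of reach is approached as far as the arm can. A call with a gripper value outside its range is refused whole. "hand" is the opening, from 0 (shut) to 1 (fully open), set as the call begins (left out, the last holds). The fingers move at their own pace and stop on an object; "newtons" is the grip in N (left out, the last holds). Time passes only in rows, so rows that repeat a pose let the fingers close. It gives the time, the measured TCP pose, the force, the opening and the grip force at its end, in the units of the state.
- get_obs(): the state, without advancing time (a new reading comes with each control period).
- vision.camera(name): name is "scene" or "top" or "wrist"; returns the picture (480x640x3 uint8, red, green, blue); there is no depth.
- vision.calibration(name): a dict with "K" (3x3 intrinsics, pixels), "R" (3x3) and "t" (3): a world point X has camera coordinates R X + t. Camera axes: x right, y down, z forward; pixel columns grow to the right and rows downward; lengths in m; the calibration is good to about 2 mm. The wrist camera is an equidistant fisheye: a pixel r from the principal point sees the ray r / f radians off the axis. A picture is of the moment at which its call begins: read the wrist's pose just before it. calibration takes no time and is no camera call; for the wrist camera it gives the pose at the moment of the call.
- hand_in(): hands the job in; it is judged then, once.
Trained networks look in the newest picture that a camera, given by its name, has taken for a name from the list of things; names that differ only in an ending like _2 or _b are one class to them, and where a whole thing is asked for, a point or a joint stands for the part that bears it (a point fixed in the world has none). Each returns a list of dicts, best first, with "conf" (0 to 1); they miss things now and then, are a little off and sometimes report something else, mostly with a low value. They report only what shows in the picture. A call takes as long as a camera call. They do not tell look-alikes from the thing itself.
- nets.search_frame(camera, query): "centre" ([x, y, z] in m, in world coordinates, good to about 4 mm: the middle of the surface that is visible of it).
- nets.spot_point(camera, query): "centre" ([x, y, z] in m, in world coordinates, good to about 4 mm: a listed point, or the origin of a listed thing).
The state is a dict: "time": time; "q": joint angles; "joint_velocities": joint speeds; "joint_torque": joint torques, N m; "position": TCP position; "tool_rot": TCP orientation; "ft_force": force on the tool from outside, world axes, zero at the start; "moment": the same for the moment, N m; "grip_width": finger opening in m; "grip_force": force on a finger pad.
Only numpy, scipy, OpenCV 4.12 (cv2) and the standard library are available. Lean on these libraries where they do the work, as an engineer would, in place of code of your own. Each camera call takes 0.05 s, during which the arm holds its last target. There are 200 camera calls.

## Working session

There is one attempt and no reset: what is moved stays moved. The work goes in short steps, Python scripts to look and compute and a tool call to move; the robot and the scene stay as the last step left them, time stands still between calls to the robot, and variables do not carry over. Pictures are saved under pics/ and viewed, at most 10 in all, crops included, and the job is handed in when it is done.

Besides the shell and the picture viewer there is one more tool, called after "Emit:" as name(argument=value, ...) on one line, values as JSON. apply_moves: Moves the arm, as the interface text tells. Its arguments: {"type":"object","properties":{"series":{"type":"array"},"hand":{"type":"number"},"newtons":{"type":"number"}},"required":["series"]}

```bash
mkdir -p pics; python3 - <<'E'
from rig import get_obs, vision, nets, robot
import cv2
print(robot.finger_overhang, get_obs()['position'],get_obs()['tool_rot'])
for c in ["scene","top"]:
    cv2.imwrite(f"pics/{c}0.png",vision.camera(c)[:,:,::-1])
    for q in ["mould","other_mould","mouth","slide_lip","bay","flap_edge","flux_jar","chute"]:
        print(c,q,[(round(d['conf'],2),[round(v,3) for v in d['centre']]) for d in nets.spot_point(c,q)[:4]])
print(get_obs()['time'])
E
```

```text
0.022 [ 0.18093583 -0.59753424  0.24357985] [ 9.89225424e-01  1.46396453e-01  1.62699047e-05 -1.06680804e-03]
scene mould [(0.68, [0.485, 0.4, 0.041]), (0.61, [0.447, 0.559, 0.001])]
scene other_mould [(0.78, [0.601, 0.436, -0.002])]
scene mouth [(0.95, [0.521, 0.358, 0.043])]
scene slide_lip [(0.76, [0.532, 0.329, 0.042])]
scene bay [(0.83, [0.574, 0.262, 0.006]), (0.26, [0.452, 0.242, 0.001])]
scene flap_edge [(0.82, [0.512, 0.354, 0.044])]
scene flux_jar [(0.82, [0.451, 0.241, -0.003])]
scene chute [(0.89, [0.513, 0.356, -0.001])]
top mould [(0.91, [0.488, 0.399, 0.042]), (0.68, [0.448, 0.563, 0.003])]
top other_mould [(0.84, [0.603, 0.44, 0.001])]
top mouth [(0.88, [0.517, 0.355, 0.039])]
top slide_lip [(0.89, [0.53, 0.328, 0.041])]
top bay [(0.67, [0.576, 0.263, 0.001])]
top flap_edge []
top flux_jar [(0.55, [0.518, 0.353, 0.001]), (0.42, [0.45, 0.243, -0.006])]
top chute [(0.78, [0.519, 0.352, 0.001])]
0.9
```

View pics/scene0.png

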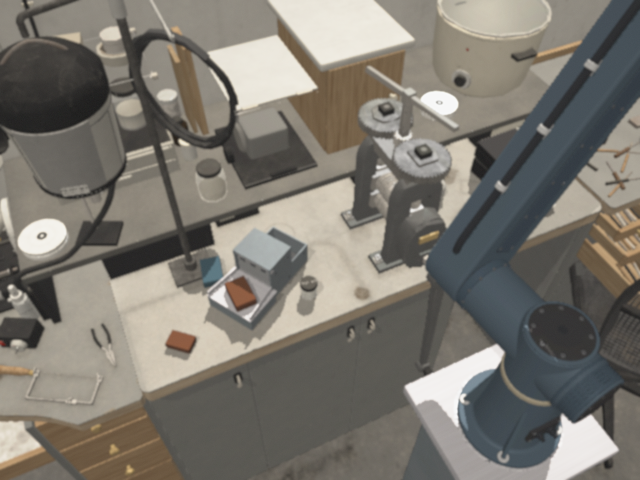

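View pics/top0.png

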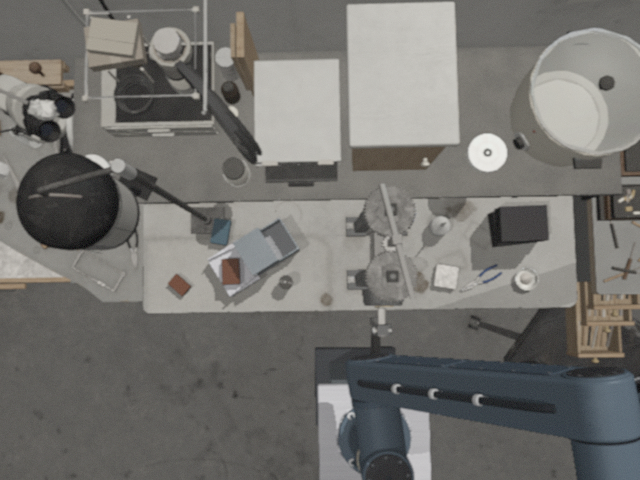

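The scene shows two red-brown blocks: one on the chute deck at scene (241,294) / top (232,271), and a smaller one on the counter at scene (181,342) / top (179,286). The blue block is at (211,270). The one on the deck fits the description. I'll check it in an enlarged crop, along with the obstacles: the pole foot at scene (187,270) and the rolling mill.

```bash
cat > h.py <<'E'
import numpy as np
from rig import vision
def ray(c,px):
    k=vision.calibration(c);K,R,t=(np.array(k[i]) for i in("K","R","t"))
    return -R.T@t, R.T@np.linalg.inv(K)@[px[0],px[1],1.]
def at(c,px,z):
    o,d=ray(c,px); return (o+d*(z-o[2])/d[2]).round(3)
def tri(a,b):
    (o,d),(p,e)=ray("scene",a),ray("top",b)
    s=np.linalg.lstsq(np.c_[d,-e],p-o,rcond=None)[0]
    return ((o+s[0]*d+p+s[1]*e)/2).round(3), np.linalg.norm(o+s[0]*d-p-s[1]*e).round(3)
E
python3 - <<'E'
import cv2,numpy as np
from h import *
a=cv2.imread("pics/scene0.png");b=cv2.imread("pics/top0.png")
for n,im,z in(("scene",a,.066),("top",b,.066)):
    hsv=cv2.cvtColor(im,cv2.COLOR_BGR2HSV)
    m=cv2.inRange(hsv,(0,90,50),(14,255,200))
    for c in cv2.findContours(m,0,2)[0]:
        if cv2.contourArea(c)>100 and 150<c[0,0,0]<270 and c[0,0,1]>250:
            r=cv2.minAreaRect(c);p=cv2.boxPoints(r);zz=z if r[0][0]>210 else .02
            w=np.array([at(n,q,zz) for q in p]);print(n,r[0],w[:,:2].tolist(),np.linalg.norm(w-np.roll(w,1,0),axis=1).round(3))
print("pole foot",at("top",(209,220),0),at("scene",(187,272),0))
print("mill tops",tri((387,106),(388,211)),tri((422,151),(391,276)))
print("handle ends",tri((367,69),(380,187)),tri((457,126),(409,296)))
print("pole ring",tri((150,130),(118,168)), "cam top",ray("top",(320,240))[0])
c=np.hstack([cv2.resize(a[210:360,150:330],None,fx=2.2,fy=2.2,interpolation=2),cv2.resize(b[195:345,150:330],None,fx=2.2,fy=2.2,interpolation=2)])
cv2.imwrite("pics/crop.png",c)
E
```

```text
scene (180.2830047607422, 341.0093994140625) [[0.447, 0.595], [0.483, 0.575], [0.441, 0.528], [0.406, 0.549]] [0.062 0.041 0.063 0.041]
scene (240.300048828125, 292.6000671386719) [[0.516, 0.429], [0.523, 0.379], [0.441, 0.378], [0.435, 0.425]] [0.081 0.05  0.082 0.047]
top (178.89999389648438, 284.79998779296875) [[0.454, 0.591], [0.48, 0.568], [0.445, 0.528], [0.419, 0.551]] [0.053 0.035 0.053 0.035]
top (230.5, 271.0) [[0.52, 0.422], [0.52, 0.379], [0.452, 0.379], [0.452, 0.422]] [0.068 0.043 0.068 0.043]
pole foot [0.641 0.475 0.   ] [0.637 0.492 0.   ]
mill tops (array([ 0.607, -0.015,  0.362]), np.float64(0.006)) (array([ 0.458, -0.018,  0.349]), np.float64(0.002))
handle ends (array([0.651, 0.013, 0.437]), np.float64(0.0)) (array([ 0.41 , -0.047,  0.44 ]), np.float64(0.01))
pole ring (array([0.674, 0.528, 0.455]), np.float64(0.11)) cam top [0.42840048 0.14637296 1.6377061 ]
```

View pics/crop.png

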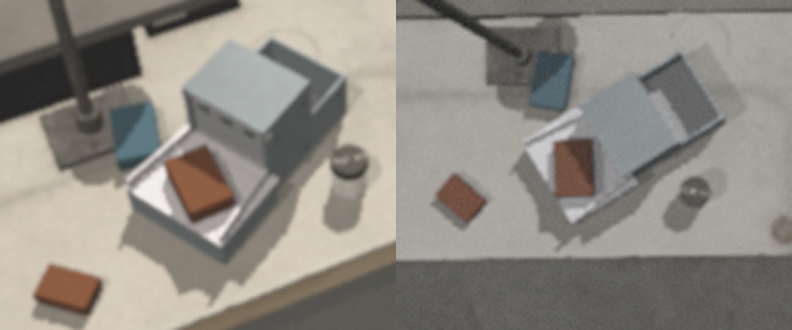

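```bash
python3 - <<'E'
import cv2,numpy as np
a=cv2.imread("pics/scene0.png");b=cv2.imread("pics/top0.png")
c=np.hstack([cv2.resize(a[250:335,205:272],None,fx=6,fy=6,interpolation=2),cv2.resize(b[230:315,200:266],None,fx=6,fy=6,interpolation=2)])
cv2.imwrite("pics/crop2.png",c[:,:800])
E
```

```text
(no output)
```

View pics/crop2.png

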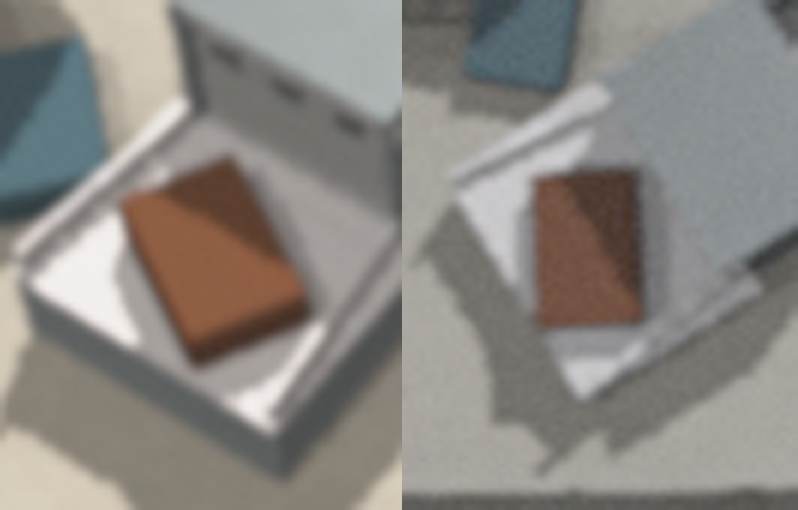

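```bash
python3 - <<'E'
from h import *
T=lambda x,y:(200+(x-402)/6-.4,230+y/6-.4); S=lambda x,y:(205+x/6-.4,250+y/6-.4)
fl,fr=at("top",T(455,188),.056),at("top",T(583,398),.056)
print("front",fl,fr,np.linalg.norm(fl-fr)); sl,sr=at("scene",S(22,270),.05),at("scene",S(278,425),.05);print(sl,sr)
for d in(fr-fl,sr-sl):print("yaw",np.degrees(np.arctan2(d[1],d[0]))+90)
for n,F,P in(("top",T,[(533,178),(637,170),(642,322),(538,327)]),("scene",S,[(122,202),(232,158),(308,292),(194,350)])):
    w=np.array([at(n,F(*p),.066) for p in P])[:,:2]
    o=np.array([.518,.355]);a=np.radians(-58);u=np.array([np.cos(a),np.sin(a)]);v=np.array([-u[1],u[0]])
    print(n,w.tolist(),"chute",((w-o)@np.c_[u,v]).round(3).tolist(),((w-o)@np.c_[u,v]).mean(0))
E
```

```text
front [0.516 0.465 0.056] [0.415 0.405 0.056] 0.11747765745025734
[0.515 0.469 0.05 ] [0.409 0.405 0.05 ]
yaw -59.28717228484115
yaw -58.877529803208034
top [[0.52, 0.426], [0.523, 0.377], [0.451, 0.375], [0.449, 0.424]] chute [[-0.059, 0.039], [-0.016, 0.016], [-0.052, -0.046], [-0.095, -0.022]] [-0.05567608 -0.00323822]
scene [[0.517, 0.426], [0.519, 0.381], [0.449, 0.376], [0.443, 0.424]] chute [[-0.061, 0.037], [-0.022, 0.015], [-0.054, -0.047], [-0.098, -0.027]] [-0.05872334 -0.00575601]
```

The deck mould measures about 50 x 76 mm; the counter one is smaller (about 35 x 55), so the deck mould is the right one. It is more askew than stated, about 0.5 rad with its right end back. I'll push with the fingers partly open (about 40 mm) to square it. First I raise the arm clear of the mill.

Emit:
apply_moves(series=[{"offset": [3,0,5],"rot": [0,0,0]},{"offset": [6,3,10],"rot": [0,0,0]},{"offset": [9,6,15],"rot": [0,0,0]},{"offset": [12,9,20],"rot": [0,0,0]},{"offset": [14,12,24],"rot": [0,0,0]},{"offset": [16,15,28],"rot": [0,0,0]},{"offset": [18,19,31],"rot": [0,0,0]},{"offset": [20,23,33],"rot": [0,0,0]},{"offset": [20,23,33],"rot": [0,0,0]},{"offset": [20,23,33],"rot": [0,0,0]}], hand=0.46)

```text
time: 1.9
position: [0.3828, -0.365, 0.5794]
tool_rot: [0.989, 0.149, 0.002, 0.003]
ft_force: [-0.7, 0.2, 0.6]
grip_width: 0.0403
grip_force: 0.0
```

```bash
python3 - <<'E'
from h import *
from rig import get_obs
s=get_obs();print(s['time'],s['position'],s['q'],s['grip_width'])
print("drum",tri((62,120),(78,195)),"drum bottom",tri((80,190),(115,240)),"ring", tri((150,45),(175,60)),tri((228,130),(255,155)))
E
```

```text
1.9 [ 0.38276555 -0.36504528  0.5794343 ] [-9.73922132e-01  1.82906292e-01  1.07871140e+00  1.50258850e-03
  1.87196781e+00  2.98925247e-01] 0.04027447974914992
drum (array([0.626, 0.628, 0.529]), np.float64(0.016)) drum bottom (array([0.55 , 0.618, 0.42 ]), np.float64(0.035)) ring (array([0.924, 0.433, 0.459]), np.float64(0.05)) (array([0.764, 0.304, 0.287]), np.float64(0.002))
```

Emit:
apply_moves(series=[{"offset": [1,4.5,0],"rot": [0,0,7]},{"offset": [2,9,0],"rot": [0,0,14]},{"offset": [3,13.5,0],"rot": [0,0,21]},{"offset": [4,18,0],"rot": [0,0,28]},{"offset": [5,22.5,0],"rot": [0,0,35]},{"offset": [6,27,0],"rot": [0,0,42]},{"offset": [6,31.5,0],"rot": [0,0,49]},{"offset": [6,36,0],"rot": [0,0,56]},{"offset": [6,40.5,0],"rot": [0,0,63]},{"offset": [6,45,0],"rot": [0,0,70]},{"offset": [5,49.5,0],"rot": [0,0,77]},{"offset": [4,54,0],"rot": [0,0,84]},{"offset": [3,58.5,-2],"rot": [0,0,91]},{"offset": [2,63,-4],"rot": [0,0,98]},{"offset": [2,67,-6],"rot": [0,0,105]},{"offset": [2,71,-8],"rot": [0,0,105]},{"offset": [2,71,-8],"rot": [0,0,105]},{"offset": [2,71,-8],"rot": [0,0,105]}])

```text
time: 3.7
position: [0.4009, 0.3418, 0.4931]
tool_rot: [0.486, 0.874, -0.002, -0.0]
ft_force: [0.7, -0.6, 0.2]
grip_width: 0.0399
grip_force: 0.0
```

```bash
cat > plan.py <<'E'
import numpy as np
from rig import get_obs
from scipy.spatial.transform import Rotation as Ro
o=np.array([.518,.355]);a=np.radians(-58.5);u=np.array([np.cos(a),np.sin(a),0]);v=np.array([-u[1],u[0],0])
d=np.sin(.5)*u-np.cos(.5)*np.array([0,0,1]);goal=Ro.from_matrix(np.c_[np.cross(v,d),v,d])
def report(xs,z=.070):
    s=get_obs();R=Ro.from_quat(s['tool_rot']);print(s['time'],s['position'].round(4),s['q'].round(2) if hasattr(s['q'],'round') else s['q'],s['ft_force'])
    print("rot",np.degrees((goal*R.inv()).as_rotvec()).round(2))
    p=np.array(s['position'])-[*o,0];print("chute now",p@u,p@v,p[2])
    for x in xs:print(x,((np.array([*o,z])+x*u-s['position'])*100).round(2))
E
python3 -c "
from plan import *
report([-.139,-.10])"
```

```text
3.7 [0.4009 0.3418 0.4931] [ 0.49  0.2   1.27 -0.    1.67 -0.06] [ 0.71269619 -0.62842446  0.1799117 ]
rot [-24.24 -15.19  -0.35]
chute now -0.04993917770364837 -0.10670131737075901 0.4930748212177084
-0.139 [  4.44  13.17 -42.31]
-0.1 [  6.48   9.84 -42.31]
```

Emit:
apply_moves(series=[{"offset": [1,3,-3],"rot": [-6,-3.8,0]},{"offset": [2,6,-6],"rot": [-12,-7.6,-0.1]},{"offset": [3,9,-9],"rot": [-18,-11.4,-0.2]},{"offset": [3.5,12,-12],"rot": [-24.2,-15.2,-0.35]},{"offset": [4.4,13.2,-16],"rot": [-24.2,-15.2,-0.35]},{"offset": [4.4,13.2,-20],"rot": [-24.2,-15.2,-0.35]},{"offset": [4.4,13.2,-24],"rot": [-24.2,-15.2,-0.35]},{"offset": [4.4,13.2,-28],"rot": [-24.2,-15.2,-0.35]},{"offset": [4.4,13.2,-32],"rot": [-24.2,-15.2,-0.35]},{"offset": [4.4,13.2,-32],"rot": [-24.2,-15.2,-0.35]},{"offset": [4.4,13.2,-32],"rot": [-24.2,-15.2,-0.35]}])

```text
time: 4.8
position: [0.4465, 0.4729, 0.1755]
tool_rot: [0.474, 0.845, -0.119, 0.217]
ft_force: [-0.0, -0.7, 0.0]
grip_width: 0.0398
grip_force: 0.0
```

```bash
python3 -c "
from plan import *
report([-.139,-.10])
from rig import vision
import cv2
cv2.imwrite('pics/scene1.png',cv2.resize(vision.camera('scene')[180:380,100:370,::-1],None,fx=2.9,fy=2.9,interpolation=2))"
```

```text
4.8 [0.4465 0.4729 0.1755] [ 0.84  0.74  1.32 -0.5   1.27  0.49] [-0.03967849 -0.73018213  0.02722312]
rot [-0.14  0.2   0.06]
chute now -0.137866146539112 0.0006538430785378148 0.1754852430976519
-0.139 [ -0.11   0.06 -10.55]
-0.1 [  1.92  -3.26 -10.55]
```

View pics/scene1.png

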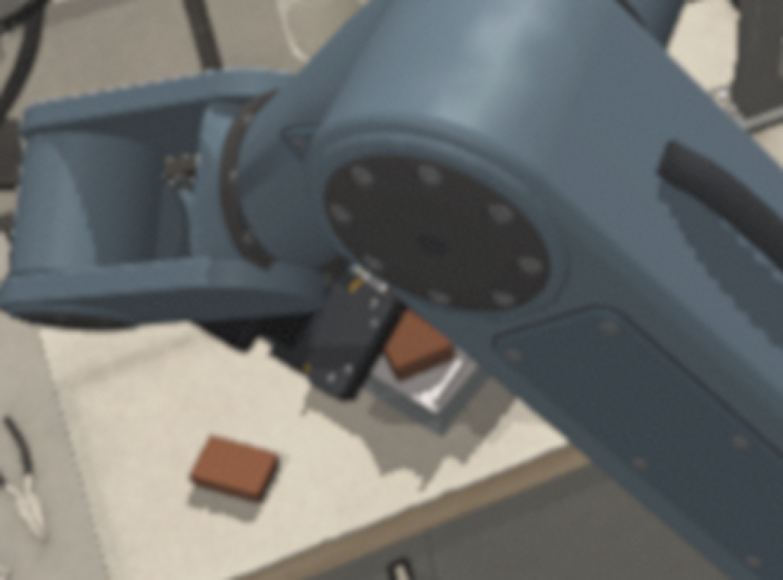

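The picture shows the tilted gripper behind the chute's front end, with the mould at about (418,343) in the crop. I'll go down behind it and start the push.

Emit:
apply_moves(series=[{"offset": [-0.1,0.1,-4],"rot": [0,0,0]},{"offset": [-0.1,0.1,-7.5],"rot": [0,0,0]},{"offset": [-0.1,0.1,-10.4],"rot": [0,0,0]},{"offset": [-0.1,0.1,-10.4],"rot": [0,0,0]},{"offset": [0.4,-0.75,-10.4],"rot": [0,0,0]},{"offset": [0.9,-1.6,-10.4],"rot": [0,0,0]},{"offset": [1.45,-2.45,-10.4],"rot": [0,0,0]},{"offset": [1.95,-3.3,-10.4],"rot": [0,0,0]},{"offset": [2.2,-3.75,-10.4],"rot": [0,0,0]},{"offset": [2.5,-4.2,-10.4],"rot": [0,0,0]},{"offset": [2.75,-4.6,-10.4],"rot": [0,0,0]},{"offset": [3.0,-5.0,-10.4],"rot": [0,0,0]},{"offset": [3.0,-5.0,-10.4],"rot": [0,0,0]}])

```text
time: 6.15
position: [0.4753, 0.4232, 0.0704]
tool_rot: [0.474, 0.845, -0.119, 0.216]
ft_force: [-0.3, 1.0, 0.1]
grip_width: 0.0399
grip_force: 0.0
```

```bash
python3 -c "
from plan import *
report([-.04,-.004])
from rig import vision
import cv2
import numpy as np
a=cv2.resize(vision.camera('scene')[240:340,190:320,::-1],None,fx=3,fy=3,interpolation=2)
b=cv2.resize(vision.camera('wrist')[:,:,::-1],(400,300))
cv2.imwrite('pics/s2.png',np.hstack([a,b]))"
```

```text
6.15 [0.4753 0.4232 0.0704] [ 0.76  0.85  1.43 -0.57  1.05  0.55] [-0.26014194  0.99636001  0.11978958]
rot [-0.14  0.15 -0.02]
chute now -0.08049350550525547 -0.0007985263344783349 0.07041579149541805
-0.04 [ 2.18 -3.41 -0.04]
-0.004 [ 4.06 -6.48 -0.04]
```

View pics/s2.png

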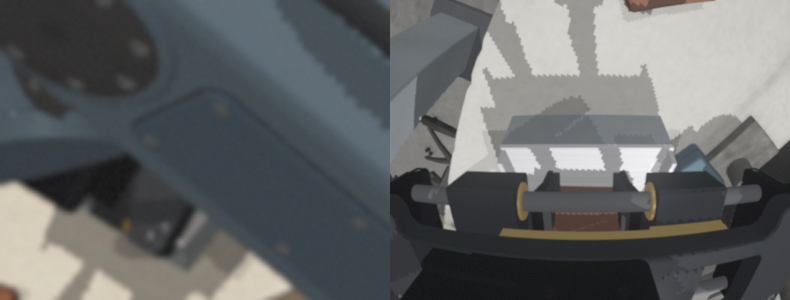

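The wrist view shows the mould's rear edge at about (585,190), between the fingers and parallel to the chute's end, so it is squared. I'll push on.

Emit:
apply_moves(series=[{"offset": [0.3,-0.5,0],"rot": [0,0,0]},{"offset": [0.6,-0.95,0],"rot": [0,0,0]},{"offset": [0.9,-1.4,0],"rot": [0,0,0]},{"offset": [1.2,-1.9,0],"rot": [0,0,0]},{"offset": [1.5,-2.35,0],"rot": [0,0,0]},{"offset": [1.8,-2.8,0],"rot": [0,0,0]},{"offset": [2.1,-3.3,0],"rot": [0,0,0]},{"offset": [2.4,-3.75,0],"rot": [0,0,0]},{"offset": [2.7,-4.2,0],"rot": [0,0,0]},{"offset": [2.7,-4.2,0],"rot": [0,0,0]}])

```text
time: 7.25
position: [0.5025, 0.381, 0.0707]
tool_rot: [0.474, 0.845, -0.119, 0.216]
ft_force: [0.4, -0.0, 0.0]
grip_width: 0.0402
grip_force: 0.0
```

```bash
python3 -c "
from plan import *
report([-.006,-.004,0])"
```

```text
7.25 [0.5025 0.381  0.0707] [ 0.69  0.84  1.48 -0.6   0.99  0.52] [ 0.4366531  -0.02980184  0.01696035]
rot [-0.15  0.16  0.02]
chute now -0.030240271487820013 0.0003815618579827523 0.07065457006255774
-0.006 [ 1.23 -2.09 -0.07]
-0.004 [ 1.34 -2.26 -0.07]
0 [ 1.55 -2.6  -0.07]
```

Emit:
apply_moves(series=[{"offset": [0.25,-0.45,0],"rot": [0,0,0]},{"offset": [0.5,-0.85,0],"rot": [0,0,0]},{"offset": [0.75,-1.3,0],"rot": [0,0,0]},{"offset": [1.0,-1.7,0],"rot": [0,0,0]},{"offset": [1.2,-2.05,0],"rot": [0,0,0]},{"offset": [1.35,-2.25,0],"rot": [0,0,0]},{"offset": [1.35,-2.25,0],"rot": [0,0,0]},{"offset": [1.35,-2.25,0],"rot": [0,0,0]}])

```text
time: 8.05
position: [0.5155, 0.3593, 0.0705]
tool_rot: [0.474, 0.845, -0.119, 0.216]
ft_force: [0.1, 0.2, 0.1]
grip_width: 0.04
grip_force: 0.0
```

```bash
python3 -c "
from plan import *
report([0])
from rig import vision,nets
import cv2
import numpy as np
a=cv2.resize(vision.camera('top')[210:310,190:320,::-1],None,fx=3,fy=3,interpolation=2)
print(nets.spot_point('top','mould'))
b=cv2.resize(vision.camera('wrist')[:,:,::-1],(400,300))
cv2.imwrite('pics/s3.png',np.hstack([a,b]))"
```

```text
8.05 [0.5155 0.3593 0.0705] [ 0.65  0.83  1.5  -0.62  0.96  0.5 ] [0.0971454  0.22722681 0.05816975]
rot [-0.19  0.16 -0.03]
chute now -0.004971651999995974 0.00016977511341171008 0.07053791330684683
0 [ 0.25 -0.43 -0.05]
[{'centre': [0.5835, 0.2582, 0.0048], 'conf': 0.83}]
```

View pics/s3.png

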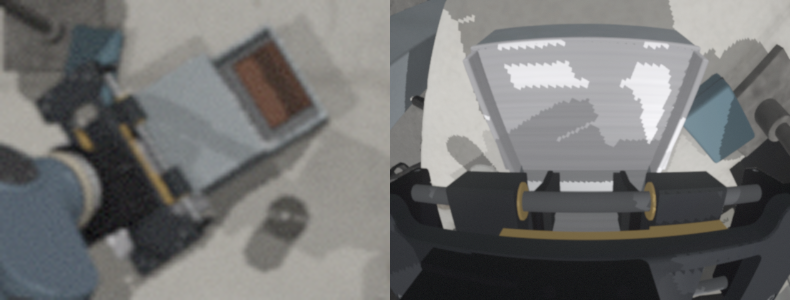

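The mould is in the bay, at about (273,82) in the crop. Now I draw the fingers back along the chute axis and lift.

Emit:
apply_moves(series=[{"offset": [-0.5,0.85,0],"rot": [0,0,0]},{"offset": [-1.3,2.1,0],"rot": [0,0,0]},{"offset": [-2.6,4.25,0],"rot": [0,0,0]},{"offset": [-4.2,6.8,0],"rot": [0,0,0]},{"offset": [-5.7,9.4,0.5],"rot": [0,0,0]},{"offset": [-6.8,11.1,2],"rot": [0,0,0]},{"offset": [-7,11.4,5],"rot": [0,0,0]},{"offset": [-7,11.4,8],"rot": [0,0,0]},{"offset": [-7,11.4,8],"rot": [0,0,0]},{"offset": [-7,11.4,8],"rot": [0,0,0]},{"offset": [-7,11.4,8],"rot": [0,0,0]},{"offset": [-7,11.4,8],"rot": [0,0,0]},{"offset": [-7,11.4,8],"rot": [0,0,0]}])

```text
time: 9.5
position: [0.4451, 0.4727, 0.1492]
tool_rot: [0.474, 0.845, -0.12, 0.216]
ft_force: [-0.3, -0.6, 1.0]
grip_width: 0.0399
grip_force: 0.0
```

```bash
python3 -c "
from plan import *
report([])
from rig import vision,nets
import cv2
import numpy as np
a=cv2.resize(vision.camera('top')[210:310,190:320,::-1],None,fx=3,fy=3,interpolation=2)
for q in ('mould','other_mould','flux_jar'):print(q,nets.spot_point('top',q))
b=cv2.resize(vision.camera('wrist')[:,:,::-1],(400,300))
print([(q,nets.spot_point('wrist',q)) for q in ('flap_edge',)])
cv2.imwrite('pics/s4.png',np.hstack([a,b]))"
```

```text
9.5 [0.4451 0.4727 0.1492] [ 0.84  0.77  1.34 -0.51  1.23  0.51] [-0.31215708 -0.58802955  0.95833308]
rot [-0.08  0.06 -0.01]
chute now -0.1384704302066479 -0.0006397575542331946 0.14919107812725402
mould [{'centre': [0.5798, 0.2603, 0.0038], 'conf': 0.86}, {'centre': [0.4484, 0.5641, -0.0002], 'conf': 0.58}, {'centre': [0.5285, 0.3274, 0.042], 'conf': 0.53}]
other_mould [{'centre': [0.6046, 0.4421, -0.0029], 'conf': 0.57}, {'centre': [0.5211, 0.3565, 0.0046], 'conf': 0.22}]
flux_jar [{'centre': [0.6003, 0.4393, 0.0007], 'conf': 0.69}]
[('flap_edge', [])]
```

View pics/s4.png

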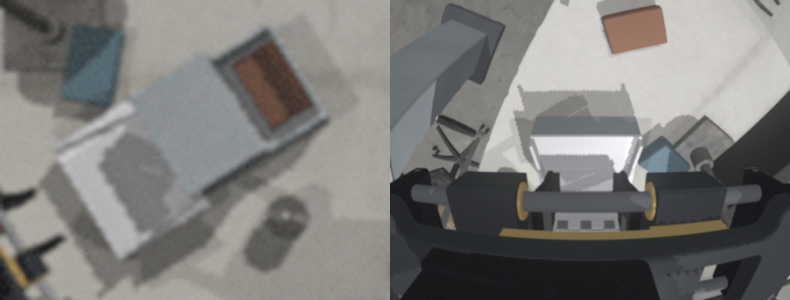

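The mould lies in the bay at (273,85), the fingers are clear, and the jar and blue mould have not moved. Nothing is under the flap, so I'm handing in.

```bash
python3 -c "
from rig import hand_in
print(hand_in())"
```

```text
the job is handed in; nothing more can be done
None
```

I pushed the mould through the flap and it now lies in the collecting bay; the fingers are out, the jar and blue mould look unmoved, and the job is handed in at about 10 s; I did not see the flap hanging shut directly, but nothing is left under it.

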